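# Clear the jammed roller feeder

## Robot

A 6-joint arm with a two-finger parallel gripper is mounted at the origin on the work surface. World frame = base frame: x ahead of the robot, y to its left, z up, the work surface at z = 0. Lengths are in mm, angles in rad, forces in N, time in s.
With the tool pointing down it reaches from about 350 to 975 mm from the base axis. Payload 7.1 kg.
Tool frame: the origin (TCP) lies at the centre of the arm's flange, where the gripper is bolted on; the fingertips stand 182 mm ahead of it and the grasp point (between the pads) lies 163 mm ahead of it; x points along the fingers, y is the direction in which the jaws open and shut, and the axes are right-handed (so a half turn about x gives the same grasp; the last joint's range is limited). The gripper opens to 88 mm and grips with 3 to 60 N. Pads are 20 mm wide; open, the fingers measure 115 mm over their backs; the gripper's body (75 mm by 178 mm) begins 61 mm behind the grasp point.
Start: joints at [-1.273, 0.423, 1.63, -0, 1.089, -0.019], TCP at [194.723, -593.877, 404.675] pointing down, gripper open.
Joint ranges: [-3, 3], [-0.9, 2.11], [0.09, 2.58], [-1.31, 4.45], [0.11, 2.69], [-2.54, 2.54]. Speed limits (rad/s): [2.39, 2.39, 3.01, 3.14, 3.14, 3.14].

## Interface

Orientations are given as a rotation vector (axis times angle).
In Python, from workcell import readout, viewer, workorder, models gives the robot as it stands. The module is installed in compiled form; this text tells all that it offers.
- The arm moves only by the tool apply_moves, never from a script. Its argument "commands" is a list that holds one entry, the list of rows, each a list of 4 numbers: the shift along the world's x, y, z in m, then the turn about the world's z in rad. A call has 1 to 8 rows; each row is the pose to reach, as a shift and turn from the pose commanded when the call began; what a row does not reach only later rows make up. A row lasts 1/8 s, in which the tool goes at most 62.5 mm and 10.7 degrees, less where a joint would pass 70% of its speed; a pose out of reach is approached as far as the arm can. A call with a gripper value outside its range is refused whole. "gripper" is the finger opening in m, from 0 to 0.0878, set as the call begins (left out, the last holds). The fingers move at their own pace and stop on an object; the grip force is fixed at half the most. Time passes only in rows, so rows that repeat a pose let the fingers close. It gives the time, the measured TCP pose, the force and the opening at its end, in the units of the state.
- readout.get_obs(): the state, without advancing time (a new reading comes with each control period).
- viewer.get_image(name): name is "scene" or "top" or "wrist"; returns a dict with "color" (400x640x3 uint8, red, green, blue), "vertical_fov" (degrees; the focal length in pixels is half the picture's height over the tangent of half this angle, whatever the lens; pixels are square), "cx", "cy" (the principal point, pixels), "rvec" (rotation vector, rad) and "tvec" (3), from world to camera coordinates, as OpenCV has them. Camera axes: x right, y down, z forward; pixel columns grow to the right and rows downward; lengths in mm; the calibration is good to about 2 mm. A picture is of the moment at which its call begins. There is no depth.
- workorder.close_job(): hands the job in, once; it reports no verdict.
Trained networks look in the newest picture that a camera, given by its name, has taken for a name from the list of things; names that differ only in an ending like _2 or _b are one class to them, and where a whole thing is asked for, a point or a joint stands for the part that bears it (a point fixed in the world has none). Each returns a list of dicts, best first, with "conf" (0 to 1); they miss things now and then, are a little off and sometimes report something else, mostly with a low value. They report only what shows in the picture. A call takes as long as a camera call. They do not tell look-alikes from the thing itself.
- models.search_frame(camera, label): "position" ([x, y, z] in mm, in world coordinates, good to about 4 mm: the middle of the surface that is visible of it).
- models.place_of(camera, label): "position" ([x, y, z] in mm, in world coordinates, good to about 4 mm: a listed point, or the origin of a listed thing).
The state is a dict: "t": time; "qpos": joint angles; "qvel": joint speeds; "joint_torque": joint torques, N m; "ee_pos": TCP position; "orientation": TCP orientation; "ft_force": force on the tool from outside, world axes, zero at the start; "moment": the same for the moment, N m; "width": finger opening in mm.
Only numpy, scipy, OpenCV 4.12 (cv2) and the standard library are available. Lean on these libraries where they do the work, as an engineer would, in place of code of your own. Each camera call takes 0.05 s, during which the arm holds its last target.

## Task

Two rollers have jammed at the mouth of the printed feeder tray: the front one is caught in the corner on the low-walled side of the mouth, and the one behind it is wedged against it. With closed fingertips (do not grip or lift the rollers) gently nudge the blocking roller straight back by about 20 mm to make room, then steer it forward and over into line with the lane; then push the grey pusher forward until all three rollers stand in one tight row in the lane, pressed home against the end stop with a steady push of about 12 N, and let go. Leave the other things on the bench alone.

Things in the scene. Friction and masses are not known exactly. Their poses are not given: they have to be found in the camera images.
- tray: White printed feeder tray fixed to the bench. Origin on the bench under the lane's centre line at its mouth; x along the lane to the end stop, y left, z up. In tray mm: floor top z 4, x -165 to 121. Lane x 0 to 115, 43 wide (y -21.5 to 21.5). Behind the mouth (x<0) the hopper, y -50.5 to 21.5, open to the rear. Left wall and end stop 34 high. Push it with under 25 N.
- end_stop (a point): Middle of the end stop's face, 24 mm above the bench, at tray (115, 0). With the row tight, the roller centres are at tray x 95, 55 and 15.
- nose (a point): Top of the rounded nose (radius 3, 16 high) at the mouth's right corner, tray (0, -24.5). From it the low shoulder wall (rear face at tray x 0) runs right to y -50.5, and the low lane wall runs forward. All right-hand walls, shoulder and nose are only 16 mm high over the bench: closed fingers can work above them with their tips 20 to 24 mm above the bench.
- corner (a point): Right front corner of the hopper, where the blocking roller's centre is caught, tray (-23, -30), 24 mm up. The next roller, at about (-50, 1), and the pusher are wedged behind: pushing the pusher forward only wedges them tighter. Pushed back by 15 to 25 mm it takes both back with it, and they stay there; then it has room to come forward and left into line.
- roller_a_center (a point): Centre (24 mm above the bench) of an upright white roller, diameter 40, height 40, about 120 g, a steel bearing in its top. The three are alike and swap places: one blocks the mouth, one is wedged behind it, one stands in the lane. They crack at 20 N of finger force: push, never grip, lift or tip them. In line means centre at tray y -5 to 2, x -35 to -15 before feeding.
- roller_b_center (a point): The same for the second roller.
- roller_c_center (a point): The same for the third roller.
- pusher (a joint): Travel (m) of the grey pusher along the tray's +x: 0 at its rear stop, at most 0.122; the front face is at tray x = -0.115 + value. A block 26 mm wide in line with the lane, with an upright tab 32 wide, top 60 mm above the bench. About 3 N of friction holds it where it is left. Reads 0.110 with the row tight. It bends at 25 N.
- pusher_back (a point): Middle of the pusher's flat back face, 20 mm behind its front face, 35 mm above the bench; the back face is 26 mm wide below and 32 mm wide at the tab, from 6 to 60 mm above the bench. Push here, towards +x of the tray.
- scraper: Bystander: flat scraper with wooden handle, 200 mm, lying right of the tray.
- screwdriver: Bystander: green screwdriver, 170 mm, lying left of the tray.
- bearing: Bystander: loose steel bearing ring, diameter 32, height 10, right of the tray.
- big_roller: Bystander: larger white roller, diameter 56, height 30, beyond the end stop.
- wrench: Bystander: steel wrench, 160 mm.
- vase: Bystander: white printed vase, 90 mm high.
- glue: Bystander: dark bottle with a white cap, diameter 48, 150 mm high.
There are look-alikes about, which are no part of the job. What is shaped like the part that bears roller_b_center but green is not meant. Leave any purple look-alike of the part that bears roller_a_center alone.

How it is judged:
By the outcome, as a careful person would: the job done as asked, in the order asked, and still so for the second after the job is handed in, with the robot touching nothing.
It also fails if it takes over 72 s, if anything falls off the work surface, if the arm or the gripper's body presses on something with over 40 N, if the wrist force passes 120 N, or if a joint passes its speed limit or range.

## Working session

There is one attempt and no reset: what is moved stays moved. The work goes in short steps, Python scripts to look and compute and a tool call to move; the robot and the scene stay as the last step left them, time stands still between calls to the robot, and variables do not carry over. Pictures are saved under pics/ and viewed, and the job is handed in when it is done.

Besides the shell and the picture viewer there is one more tool, called in YAML: its name, and indented under it one key for each argument. apply_moves: Moves the arm, as the interface text tells. Its arguments: {"type":"object","properties":{"commands":{"type":"array","items":{"type":"array","items":{"type":"array","items":{"type":"number"}}}},"gripper":{"type":"number"}},"required":["commands"]}

```bash
mkdir -p pics; cat > h.py <<'E'
import numpy as np, cv2
from workcell import readout, viewer, workorder, models
def grab(n,fn):
    d=viewer.get_image(n); cv2.imwrite(fn,cv2.cvtColor(d["color"],cv2.COLOR_RGB2BGR)); return d
def K(d):
    f=200/np.tan(np.radians(d["vertical_fov"])/2); return np.array([[f,0,d["cx"]],[0,f,d["cy"]],[0,0,1.]])
def proj(d,P): 
    return cv2.projectPoints(np.array(P,float).reshape(-1,3),np.array(d["rvec"],float),np.array(d["tvec"],float),K(d),None)[0].reshape(-1,2)
def unproj(d,px,z):
    R=cv2.Rodrigues(np.array(d["rvec"],float))[0]; t=np.array(d["tvec"],float)
    C=-R.T@t; out=[]
    for u,v in np.array(px,float).reshape(-1,2):
        r=R.T@np.linalg.inv(K(d))@[u,v,1]; out.append(C+r*(z-C[2])/r[2])
    return np.array(out)
E
python3 - <<'E'
from h import *
for n in ["scene","top","wrist"]:
    d=grab(n,f"pics/{n}0.png"); R=cv2.Rodrigues(np.array(d["rvec"],float))[0]
    print(n,d["vertical_fov"],(-R.T@np.array(d["tvec"])).round())
for l in ["tray","end_stop","nose","corner","roller_a_center","pusher_back","pusher"]:
  for c in ["top","scene"]:
    print(l,c,[(np.round(r["position"]).tolist(),round(r["conf"],2)) for r in models.place_of(c,l)] if l!="pusher" else [(np.round(r["position"]).tolist(),round(r["conf"],2)) for r in models.search_frame(c,l)])
print(readout.get_obs())
E
```

```text
scene 55.24549870555596 [1011.  906.  716.]
top 54.296093528055124 [ 398.  -10. 1060.]
wrist 70.68734316496938 [ 263. -571.  384.]
tray top [([579.0, -24.0, -2.0], 0.73), ([610.0, -39.0, 25.0], 0.25)]
tray scene [([577.0, -22.0, 1.0], 0.92), ([591.0, 161.0, 2.0], 0.35)]
end_stop top [([557.0, 92.0, 24.0], 0.83)]
end_stop scene [([551.0, 92.0, 24.0], 0.71)]
nose top [([599.0, -18.0, 16.0], 0.83)]
nose scene [([598.0, -13.0, 18.0], 0.57), ([564.0, 44.0, 25.0], 0.23)]
corner top [([611.0, -40.0, 26.0], 0.81)]
corner scene [([612.0, -41.0, 23.0], 0.97), ([578.0, -20.0, 1.0], 0.23)]
roller_a_center top [([612.0, -37.0, 24.0], 0.68), ([730.0, 122.0, 19.0], 0.65)]
roller_a_center scene [([727.0, 129.0, 18.0], 0.71), ([613.0, -38.0, 24.0], 0.5)]
pusher_back top [([592.0, -111.0, 35.0], 0.61)]
pusher_back scene [([593.0, -113.0, 35.0], 0.59)]
pusher top [([588.0, -104.0, 37.0], 0.42)]
pusher scene [([602.0, -107.0, 44.0], 0.48)]
{'t': 0.85, 'qpos': array([-1.27300201e+00,  4.23047985e-01,  1.62991849e+00, -2.34342594e-05,
        1.08863714e+00, -1.89664268e-02]), 'qvel': array([-0.00028764, -0.00045689,  0.00025266,  0.00037861,  0.00087696,
       -0.00160728]), 'joint_torque': array([-2.88342953e-04, -5.44540679e+01, -2.74038988e+01,  6.44797320e-02,
        1.68869732e-02,  3.40609418e-06]), 'ee_pos': array([ 194.71371053, -593.86132438,  404.70028508]), 'orientation': array([ 2.0503331 ,  0.32749864, -2.05037896]), 'ft_force': array([ 0.48683093, -0.37060737,  0.42643766]), 'moment': array([-0.001513  ,  0.01731926,  0.01585817]), 'width': 87.66607797224333}
```

View pics/top0.png

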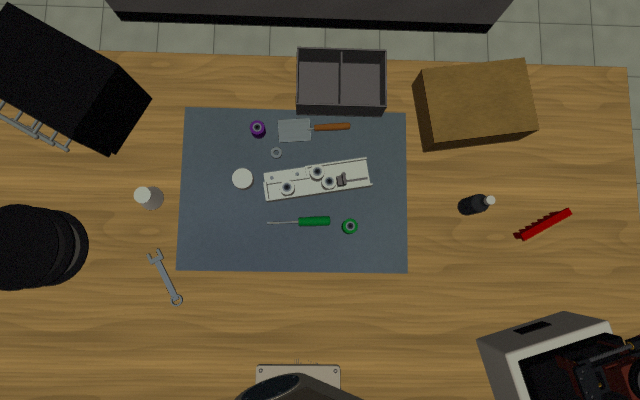

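View pics/scene0.png

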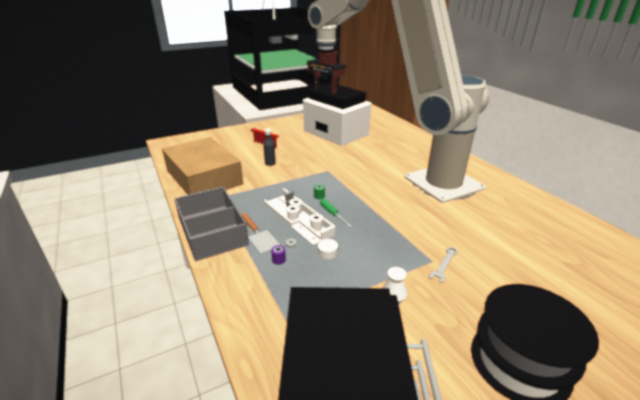

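```bash
cat > ov.py <<'E'
from h import *
import sys
def T(o,th,p):
    p=np.array(p,float).reshape(-1,3); c,s=np.cos(th),np.sin(th)
    return np.c_[o[0]+c*p[:,0]-s*p[:,1],o[1]+s*p[:,0]+c*p[:,1],p[:,2]]
def overlay(d,fn,o,th,box,sc=6,extra=[]):
    im=cv2.cvtColor(d["color"],cv2.COLOR_RGB2BGR); x0,y0,x1,y1=box
    im=cv2.resize(im[y0:y1,x0:x1],None,fx=sc,fy=sc,interpolation=cv2.INTER_CUBIC)
    cv2.imwrite(fn.replace('.png','_raw.png'),im)
    def L(pts,col,closed=False):
        q=((proj(d,T(o,th,pts))-[x0,y0]+.5)*sc).round().astype(int); cv2.polylines(im,[q.reshape(-1,1,2)],closed,col,1,cv2.LINE_AA)
    L([(115,-21.5,34),(115,21.5,34),(-165,21.5,34)],(0,0,255))
    L([(115,-21.5,16),(0,-21.5,16)],(0,160,0)); L([(0,-24.5,16),(0,-50.5,16),(-165,-50.5,16)],(255,0,0))
    for (x,y) in extra:
        a=np.linspace(0,6.28,40); L(np.c_[x+20*np.cos(a),y+20*np.sin(a),a*0+44],(255,0,255))
    cv2.imwrite(fn,im)
E
python3 - <<'E'
from ov import *
d=viewer.get_image("top"); th=np.arctan2(116,-22); print(th)
overlay(d,"pics/ov1.png",(579,-24),th,(255,145,385,210),6,[(-23,-30),(-50,1),(55,0)])
E
```

```text
1.7582254392385703
```

View pics/ov1.png

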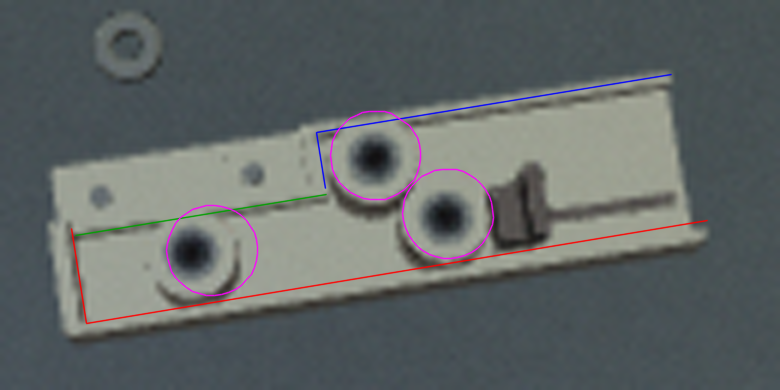

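View pics/ov1_raw.png

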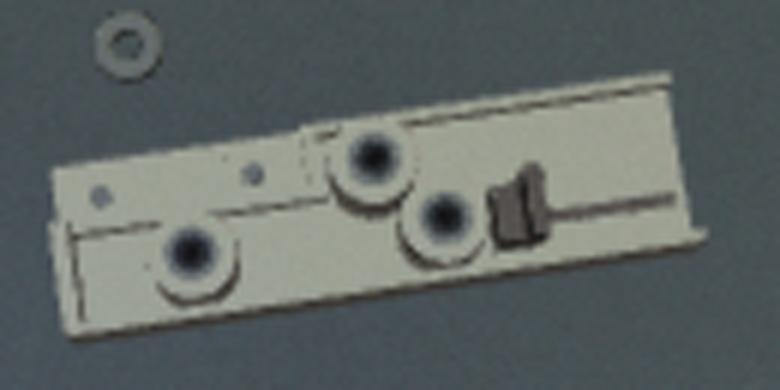

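```bash
python3 - <<'E'
from ov import *
o=readout.get_obs(); R=cv2.Rodrigues(np.array(o["orientation"]))[0]; print(R.round(3), o["t"])
d=viewer.get_image("wrist"); Rc=cv2.Rodrigues(np.array(d["rvec"],float))[0]; C=-Rc.T@np.array(d["tvec"])
print("cam in tool",(R.T@(C-o["ee_pos"])).round(1)); print("cam axes in tool",(R.T@Rc.T).round(2))
E
```

```text
[[-0.     0.312 -0.95 ]
 [-0.    -0.95  -0.312]
 [-1.     0.     0.   ]] 0.9
cam in tool [ 19.9  -0.6 -71.8]
cam axes in tool [[ 0.   -0.26  0.96]
 [ 1.    0.   -0.  ]
 [-0.    0.96  0.26]]
```

View pics/wrist0.png

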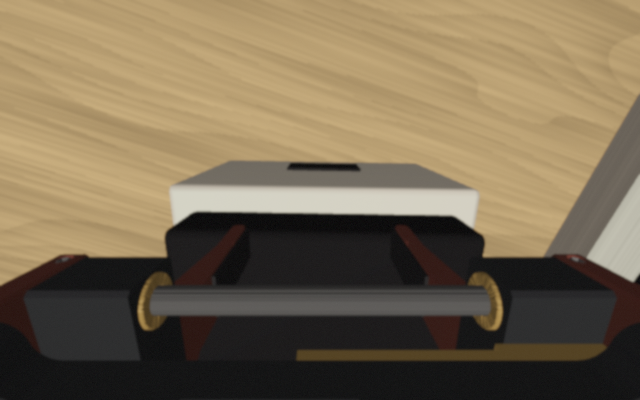

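apply_moves:
  commands:
    - [[0.04, 0.045, 0, 0.1], [0.08, 0.09, 0, 0.25], [0.12, 0.13, 0, 0.4], [0.16, 0.17, 0, 0.55], [0.2, 0.21, 0, 0.7], [0.24, 0.25, 0, 0.85], [0.28, 0.29, 0, 1.0], [0.32, 0.33, 0, 1.15]]
  gripper: 0

```text
t: 1.95
ee_pos: [515.9, -262.4, 404.9]
orientation: [1.282, 1.16, -1.282]
ft_force: [0.4, -1.3, 0.2]
width: 11.4
```

apply_moves:
  commands:
    - [[0.03, 0.04, 0, 0.1], [0.06, 0.08, 0, 0.2], [0.086, 0.112, 0, 0.276], [0.086, 0.112, 0, 0.276]]

```text
t: 2.45
ee_pos: [602.1, -149.7, 404.6]
orientation: [1.079, 1.287, -1.078]
ft_force: [-0.1, -0.3, -0.5]
width: 0.4
```

```bash
python3 - <<'E'
from h import *
o=readout.get_obs(); R=cv2.Rodrigues(np.array(o["orientation"]))[0]; print(R.round(3), o["t"],o["ee_pos"].round(1),o["width"],o["qpos"].round(2))
d=grab("wrist","pics/w1.png")
import pickle; pickle.dump(d,open("w1.pkl","wb"))
E
```

```text
[[ 0.001  0.985  0.175]
 [ 0.     0.175 -0.985]
 [-1.     0.001 -0.   ]] 2.45 [ 602.1 -149.7  404.6] 0.35275628847720597 [-0.26  0.42  1.64  0.    1.08 -0.44]
```

View pics/w1.png

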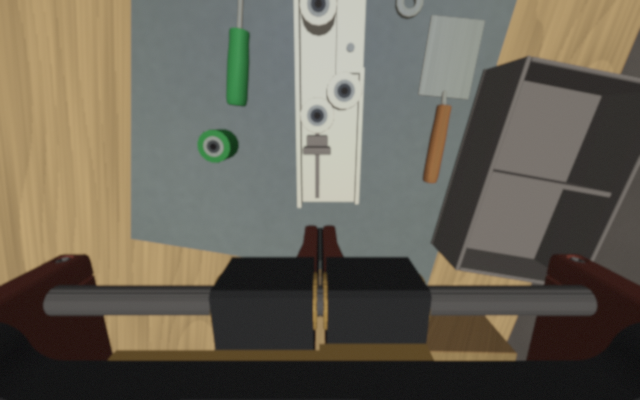

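```bash
python3 - <<'E'
from ov import *; import pickle
d=pickle.load(open("w1.pkl","rb"))
overlay(d,"pics/ov2.png",(579,-24),1.744,(270,0,390,212),3.7 and 4,[(-23,-30),(-50,1),(60,0)])
im=cv2.imread("pics/ov2.png");r=cv2.imread("pics/ov2_raw.png")
im=np.hstack([im,r])[:, :]; im=cv2.resize(im,None,fx=.83,fy=.83) if im.shape[1]>800 else im
im=im[:600] if False else cv2.resize(im,(int(im.shape[1]*598/im.shape[0]),598)) ; cv2.imwrite("pics/ov2b.png",im); print(im.shape)
for l in ["nose","corner","roller_a_center","pusher_back","tray"]:
    print(l,[(np.round(x["position"]).tolist(),round(x["conf"],2)) for x in models.place_of("wrist",l)])
E
```

```text
(598, 676, 3)
nose [([604.0, -17.0, 17.0], 0.97)]
corner [([611.0, -42.0, 24.0], 0.58)]
roller_a_center [([610.0, -38.0, 21.0], 0.77)]
pusher_back [([592.0, -117.0, 32.0], 0.73)]
tray [([576.0, -24.0, -3.0], 0.86)]
```

View pics/ov2b.png

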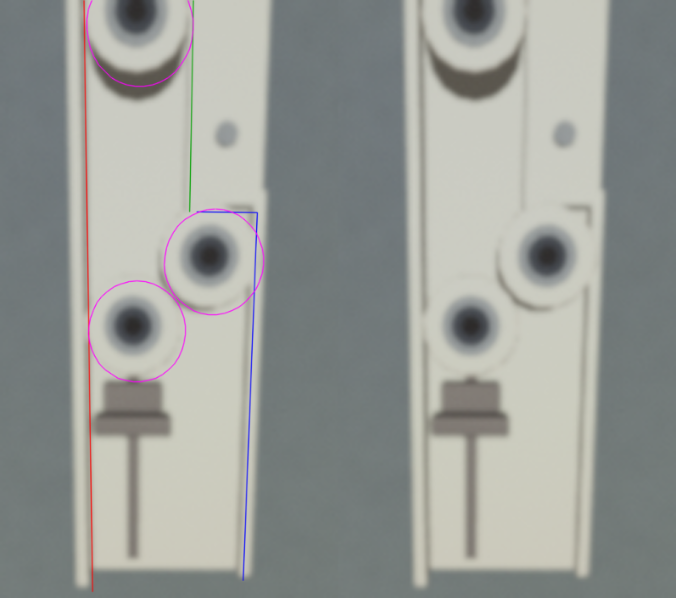

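apply_moves:
  commands:
    - [[0.0, 0.05, -0.03, 0], [0.001, 0.1, -0.07, 0], [0.003, 0.146, -0.11, 0], [0.003, 0.146, -0.145, 0], [0.003, 0.146, -0.145, 0], [0.003, 0.146, -0.145, 0]]

```text
t: 3.5
ee_pos: [604.2, -6.8, 260.9]
orientation: [1.083, 1.284, -1.082]
ft_force: [0.3, 0.9, 0.4]
width: 0.2
```

```bash
python3 - <<'E'
from h import *
o=readout.get_obs(); print(o["t"],o["ee_pos"].round(2),o["qvel"].round(3),o["ft_force"].round(2))
d=grab("wrist","pics/w2.png"); print(readout.get_obs()["ee_pos"].round(2))
E
```

```text
3.5 [604.2   -6.85 260.87] [-0.002 -0.019 -0.01  -0.    -0.002  0.001] [0.3  0.91 0.37]
[604.41  -6.86 261.36]
```

View pics/w2.png

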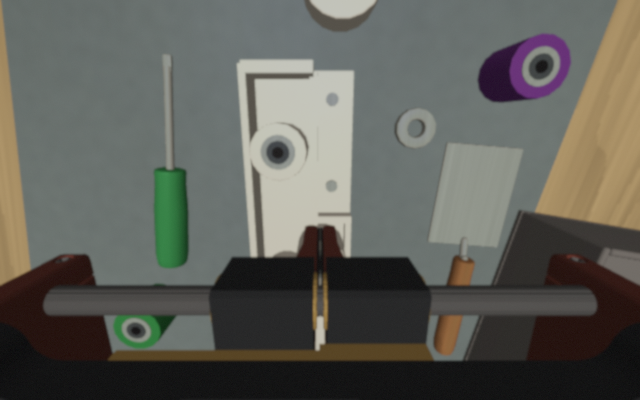

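apply_moves:
  commands:
    - [[0.002, 0.005, 0, 0], [0.002, 0.005, -0.02, 0], [0.002, 0.005, -0.04, 0], [0.002, 0.005, -0.052, 0], [0.002, 0.005, -0.056, 0], [0.002, 0.005, -0.056, 0], [0.002, 0.005, -0.056, 0]]

```text
t: 4.42
ee_pos: [606.0, -0.9, 204.1]
orientation: [1.082, 1.285, -1.081]
ft_force: [0.9, -0.0, 0.6]
width: 0.5
```

```bash
cat > st.py <<'E'
from ov import *
O=(578.3,-22.8);TH=1.744
def st():
    o=readout.get_obs(); p=o["ee_pos"]; dx,dy=p[0]-O[0],p[1]-O[1]; c,s=np.cos(TH),np.sin(TH); f=o["ft_force"]
    print("t",round(o["t"],2),"tray",round(c*dx+s*dy,1),round(-s*dx+c*dy,1),"tip",round(p[2]-182,1),"F",round(c*f[0]+s*f[1],2),round(-s*f[0]+c*f[1],2),round(f[2],2))
E
python3 - <<'E'
from st import *
st()
d=viewer.get_image("scene"); overlay(d,"pics/s2.png",O,TH,(250,170,350,260),6,[])
d=viewer.get_image("top"); overlay(d,"pics/t2.png",O,TH,(255,130,385,210),6,[])
E
```

```text
t 4.42 tray 16.8 -31.0 tip 22.1 F -0.17 -0.9 0.56
```

View pics/s2.png

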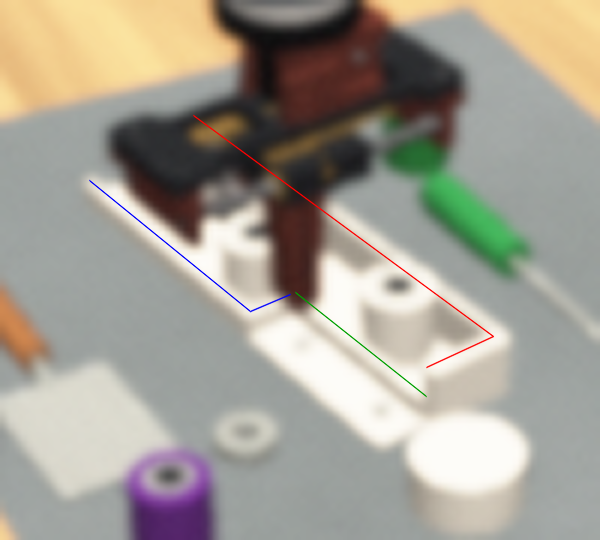

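View pics/t2.png

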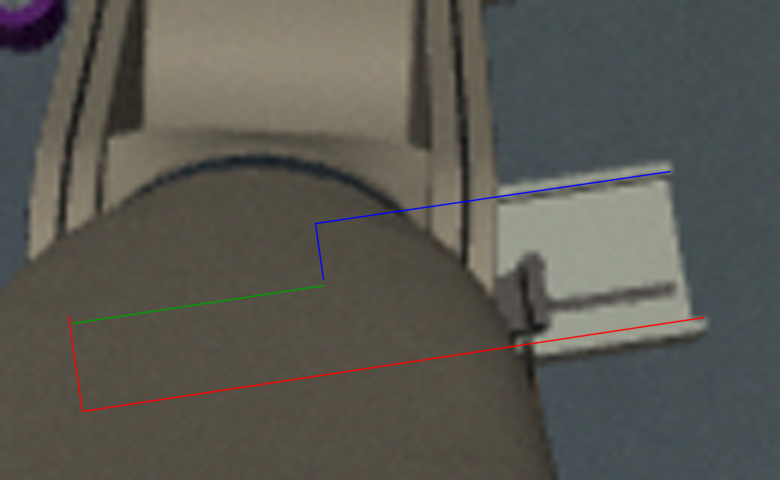

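apply_moves:
  commands:
    - [[0.0003, -0.002, 0, 0], [0.0007, -0.004, 0, 0], [0.001, -0.006, 0, 0], [0.0014, -0.008, 0, 0], [0.0016, -0.009, 0, 0], [0.0017, -0.01, 0, 0], [0.0019, -0.011, 0, 0], [0.0021, -0.012, 0, 0]]

```text
t: 5.52
ee_pos: [607.8, -12.9, 203.7]
orientation: [1.082, 1.286, -1.082]
ft_force: [-0.9, 1.2, -0.1]
width: 0.6
```

```bash
python3 -c "
from st import *
st()"
```

```text
t 5.53 tray 4.7 -30.8 tip 21.7 F 1.3 0.66 -0.14
```

apply_moves:
  commands:
    - [[0.0002, -0.001, 0, 0], [0.0003, -0.002, 0, 0], [0.0005, -0.003, 0, 0], [0.0007, -0.004, 0, 0], [0.0009, -0.005, 0, 0], [0.001, -0.006, 0, 0], [0.0012, -0.007, 0, 0], [0.0014, -0.008, 0, 0]]

```text
t: 6.52
ee_pos: [608.6, -20.1, 203.6]
orientation: [1.082, 1.288, -1.082]
ft_force: [-3.1, 7.8, 2.7]
width: 0.8
```

```bash
python3 -c "
from st import *
st()
d=viewer.get_image('scene'); overlay(d,'pics/s3.png',O,TH,(250,170,350,260),6,[])"
```

```text
t 6.53 tray -2.6 -30.3 tip 21.6 F 8.26 1.75 2.69
```

View pics/s3_raw.png

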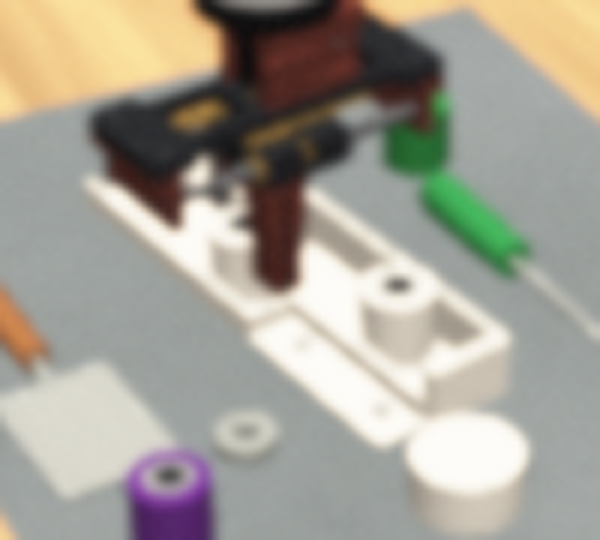

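apply_moves:
  commands:
    - [[0.0001, -0.0007, 0, 0], [0.0002, -0.0014, 0, 0], [0.0004, -0.002, 0, 0], [0.0005, -0.0028, 0, 0], [0.0006, -0.0035, 0, 0], [0.0007, -0.0042, 0, 0]]

```text
t: 7.32
ee_pos: [609.3, -24.3, 203.6]
orientation: [1.082, 1.288, -1.082]
ft_force: [-3.7, 7.4, 2.5]
width: 0.4
```

```bash
python3 -c "
from st import *
st()"
```

```text
t 7.33 tray -6.8 -30.3 tip 21.6 F 7.98 2.39 2.54
```

apply_moves:
  commands:
    - [[0.0002, -0.001, 0, 0], [0.0003, -0.002, 0, 0], [0.0005, -0.003, 0, 0], [0.0007, -0.004, 0, 0], [0.0009, -0.005, 0, 0], [0.001, -0.006, 0, 0], [0.0012, -0.007, 0, 0], [0.0014, -0.008, 0, 0]]

```text
t: 8.32
ee_pos: [610.6, -32.3, 203.6]
orientation: [1.082, 1.288, -1.083]
ft_force: [-3.5, 6.7, 4.0]
width: 0.5
```

```bash
python3 -c "
from st import *
st()"
```

```text
t 8.32 tray -14.9 -30.2 tip 21.6 F 7.16 2.33 3.97
```

apply_moves:
  commands:
    - [[-0.001, 0.006, 0, 0], [-0.002, 0.012, 0, 0], [-0.002, 0.012, 0.05, 0], [-0.002, 0.012, 0.1, 0], [0.0, -0.04, 0.13, 0], [0.0, -0.09, 0.17, 0], [0.0, -0.117, 0.2, 0], [0.0, -0.117, 0.2, 0]]

```text
t: 9.32
ee_pos: [611.9, -151.9, 406.5]
orientation: [1.085, 1.279, -1.081]
ft_force: [-0.4, 0.1, -0.9]
width: -0.0
```

```bash
cat > look.py <<'E'
from st import *
import sys
n=sys.argv[1]; ex=eval(sys.argv[2])
st(); d=viewer.get_image("wrist"); cv2.imwrite("pics/"+n+"f.png",d["color"][:,:,::-1])
overlay(d,"pics/"+n+".png",O,TH,(270,0,390,212),4,ex)
im=np.hstack([cv2.imread("pics/"+n+".png"),cv2.imread("pics/"+n+"_raw.png")])
cv2.imwrite("pics/"+n+"b.png",cv2.resize(im,(int(im.shape[1]*598/im.shape[0]),598)))
R=[]
for r in models.place_of("wrist","roller_a_center"):
    p=r["position"]; dx,dy=p[0]-O[0],p[1]-O[1];c,s=np.cos(TH),np.sin(TH)
    print("roller",round(c*dx+s*dy,1),round(-s*dx+c*dy,1),round(r["conf"],2))
E
python3 look.py w4 "[(-45,-30),(-72,1)]"
```

```text
t 9.32 tray -133.0 -10.8 tip 224.5 F 0.12 0.4 -0.93
roller -45.8 -32.4 0.9
```

View pics/w4b.png

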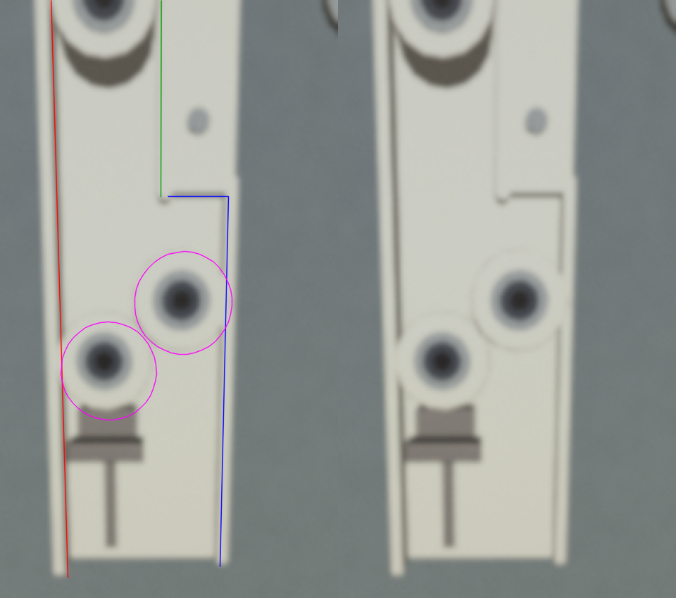

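apply_moves:
  commands:
    - [[0.008, 0.03, -0.04, 0], [0.016, 0.056, -0.09, 0], [0.016, 0.056, -0.13, 0], [0.016, 0.056, -0.15, 0], [0.016, 0.056, -0.15, 0]]

```text
t: 10.05
ee_pos: [626.6, -93.4, 251.7]
orientation: [1.08, 1.29, -1.083]
ft_force: [0.4, 0.1, 0.4]
width: 0.6
```

```bash
python3 -c "
from st import *
st()"
```

```text
t 10.05 tray -77.8 -35.4 tip 69.7 F -0.01 -0.45 0.37
```

apply_moves:
  commands:
    - [[0.001, -0.002, 0, 0], [0.001, -0.002, -0.015, 0], [0.001, -0.002, -0.03, 0], [0.001, -0.002, -0.042, 0], [0.001, -0.002, -0.048, 0], [0.001, -0.002, -0.048, 0], [0.001, -0.002, -0.048, 0]]

```text
t: 10.92
ee_pos: [628.5, -96.1, 205.9]
orientation: [1.082, 1.285, -1.081]
ft_force: [-0.5, -1.1, -0.5]
width: 0.5
```

```bash
python3 -c "
from st import *
st()"
```

```text
t 10.93 tray -80.9 -36.8 tip 23.9 F -1.04 0.73 -0.5
```

apply_moves:
  commands:
    - [[-0.0005, 0.003, 0, 0], [-0.001, 0.006, 0, 0], [-0.0016, 0.009, 0, 0], [-0.0021, 0.012, 0, 0], [-0.0026, 0.015, 0, 0], [-0.0031, 0.018, 0, 0], [-0.0037, 0.021, 0, 0], [-0.0042, 0.024, 0, 0]]

```text
t: 11.92
ee_pos: [624.1, -71.9, 205.7]
orientation: [1.081, 1.286, -1.082]
ft_force: [-0.1, 0.9, -0.1]
width: 0.8
```

```bash
python3 -c "
from st import *
st()
d=viewer.get_image('scene'); overlay(d,'pics/s5.png',O,TH,(250,170,350,260),6,[(-26,-30),(-69,1)])"
```

```text
t 11.93 tray -56.2 -36.6 tip 23.7 F 0.93 -0.07 -0.1
```

View pics/s5.png

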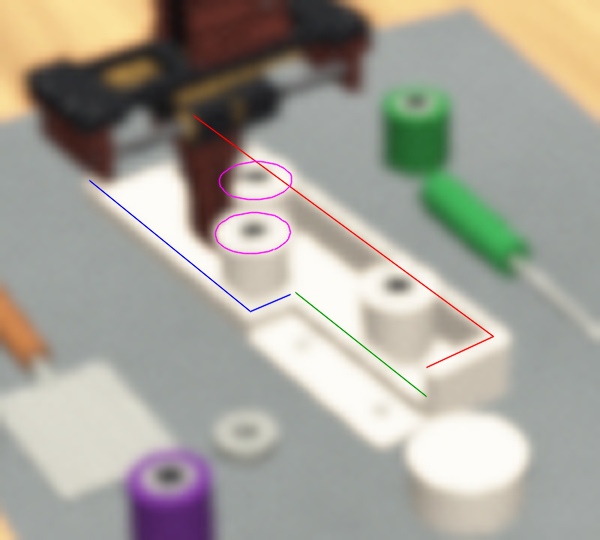

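apply_moves:
  commands:
    - [[0.001, -0.006, 0, 0], [0.001, -0.006, 0.03, 0], [0.001, -0.006, 0.06, 0], [0.014, 0.015, 0.06, 0], [0.026, 0.035, 0.06, 0], [0.026, 0.035, 0.06, 0], [0.026, 0.035, 0.03, 0], [0.026, 0.035, 0.03, 0]]

```text
t: 12.98
ee_pos: [648.7, -36.7, 232.6]
orientation: [1.079, 1.291, -1.085]
ft_force: [1.0, -0.7, -0.1]
width: 0.6
```

```bash
python3 -c "
from st import *
st()
d=viewer.get_image('scene'); overlay(d,'pics/s6.png',O,TH,(210,150,340,250),6,[(-26,-30),(-69,1)])"
```

```text
t 12.97 tray -25.9 -66.9 tip 50.6 F -0.85 -0.88 -0.05
```

View pics/s6.png

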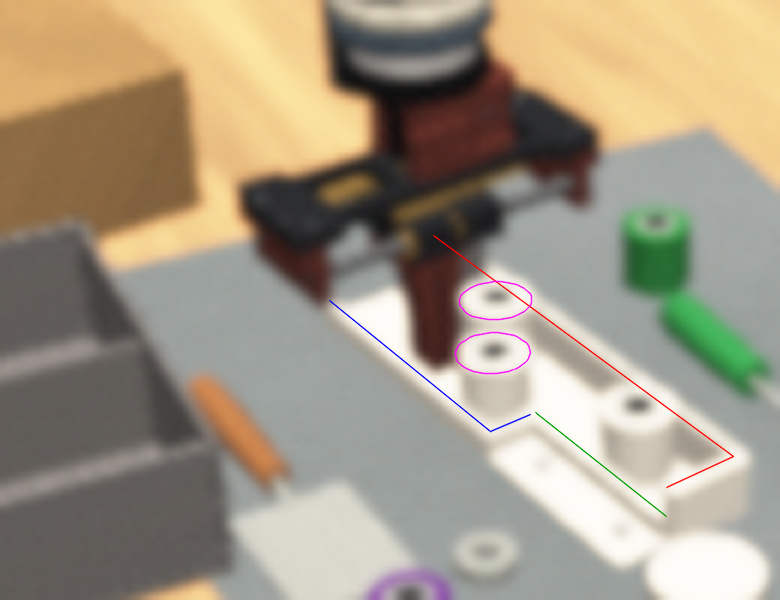

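```bash
python3 -c "
from st import *
d=viewer.get_image('scene')
p=unproj(d,[(247.5,247)],0)[0];print(p)
for z in (40,50,60,70,80,100):print(z,proj(d,[p+[0,0,z]]))"
```

```text
[786.94036224  25.51191064   0.        ]
40 [[246.15269389 236.18914784]]
50 [[245.80771885 233.42105076]]
60 [[245.45938933 230.62603712]]
70 [[245.10765616 227.8037124 ]]
80 [[244.7524692  224.95367435]]
100 [[244.03152843 219.16880926]]
```

apply_moves:
  commands:
    - [[0.0, 0, -0.01, 0], [0.0, 0, -0.02, 0], [0, 0, -0.027, 0], [0, 0, -0.027, 0], [0, 0, -0.027, 0]]

```text
t: 13.7
ee_pos: [650.2, -37.1, 208.7]
orientation: [1.082, 1.286, -1.082]
ft_force: [-0.3, 0.1, -0.4]
width: 0.3
```

```bash
python3 -c "
from st import *
st()"
```

```text
t 13.7 tray -26.5 -68.4 tip 26.7 F 0.14 0.29 -0.42
```

apply_moves:
  commands:
    - [[-0.003, -0.0005, -0.003, 0], [-0.006, -0.001, -0.003, 0], [-0.01, -0.0017, -0.003, 0], [-0.013, -0.0023, -0.003, 0], [-0.016, -0.0028, -0.003, 0], [-0.019, -0.0033, -0.003, 0], [-0.0225, -0.0039, -0.003, 0], [-0.026, -0.0045, -0.003, 0]]

```text
t: 14.7
ee_pos: [623.9, -41.6, 205.7]
orientation: [1.082, 1.286, -1.082]
ft_force: [0.3, 0.1, -0.1]
width: 0.3
```

```bash
python3 -c "
from st import *
st()
d=viewer.get_image('scene'); overlay(d,'pics/s7.png',O,TH,(230,160,340,250),6,[(-26,-9),(-69,1)])"
```

```text
t 14.7 tray -26.4 -41.7 tip 23.7 F 0.08 -0.34 -0.09
```

View pics/s7.png

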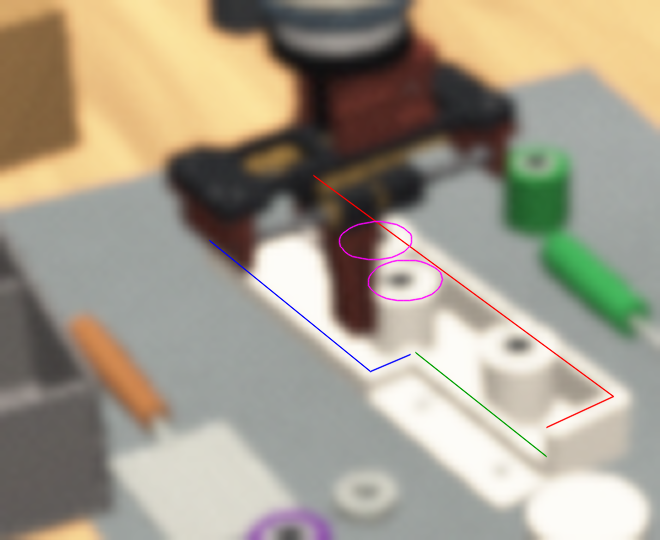

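apply_moves:
  commands:
    - [[-0.0015, -0.0003, 0, 0], [-0.003, -0.0005, 0, 0], [-0.0045, -0.0008, 0, 0], [-0.006, -0.001, 0, 0], [-0.007, -0.0012, 0, 0], [-0.008, -0.0014, 0, 0]]

```text
t: 15.5
ee_pos: [616.1, -43.0, 205.7]
orientation: [1.082, 1.286, -1.082]
ft_force: [0.0, -0.8, -0.6]
width: 0.7
```

apply_moves:
  commands:
    - [[0.006, 0.001, 0, 0], [0.006, 0.001, 0.05, 0], [0.006, 0.001, 0.1, 0], [0.0, -0.04, 0.13, 0], [0.0, -0.09, 0.17, 0], [0.0, -0.11, 0.2, 0], [0.0, -0.11, 0.2, 0]]

```text
t: 16.38
ee_pos: [616.9, -154.6, 408.5]
orientation: [1.084, 1.279, -1.08]
ft_force: [0.6, 0.9, -0.3]
width: 0.2
```

```bash
python3 look.py w8 "[(-26,-2),(-69,1)]"
```

```text
t 16.38 tray -136.4 -15.3 tip 226.5 F 0.82 -0.71 -0.27
roller -23.0 -5.2 0.81
```

View pics/w8b.png

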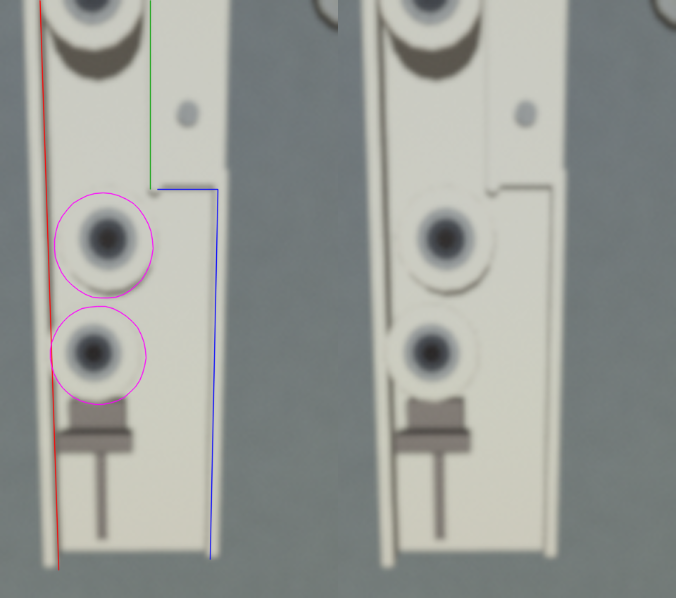

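apply_moves:
  commands:
    - [[0.003, 0.04, -0.05, 0], [0.006, 0.09, -0.1, 0], [0.009, 0.115, -0.13, 0], [0.009, 0.115, -0.15, 0], [0.009, 0.115, -0.15, 0], [0.009, 0.115, -0.18, 0], [0.009, 0.115, -0.202, 0], [0.009, 0.115, -0.202, 0]]

```text
t: 17.48
ee_pos: [624.5, -38.6, 202.6]
orientation: [1.081, 1.287, -1.084]
ft_force: [-1.2, 0.1, -0.3]
width: 0.3
```

```bash
python3 -c "
from st import *
st()"
```

```text
t 17.48 tray -23.5 -42.8 tip 20.6 F 0.27 1.13 -0.3
```

apply_moves:
  commands:
    - [[-0.002, -0.0004, 0.002, 0], [-0.004, -0.0007, 0.002, 0], [-0.006, -0.001, 0.002, 0], [-0.008, -0.0014, 0.002, 0], [-0.01, -0.0017, 0.002, 0], [-0.011, -0.0019, 0.002, 0], [-0.012, -0.0021, 0.002, 0], [-0.012, -0.0021, 0.002, 0]]

```text
t: 18.48
ee_pos: [613.1, -40.1, 205.6]
orientation: [1.082, 1.286, -1.082]
ft_force: [1.1, 0.1, -0.7]
width: 0.4
```

apply_moves:
  commands:
    - [[0.006, 0.001, 0, 0], [0.006, 0.001, 0.05, 0], [0.006, 0.001, 0.1, 0], [0.0, -0.04, 0.13, 0], [0.0, -0.09, 0.17, 0], [0.0, -0.115, 0.2, 0], [0.0, -0.115, 0.2, 0]]

```text
t: 19.35
ee_pos: [613.9, -156.9, 408.5]
orientation: [1.085, 1.279, -1.081]
ft_force: [0.6, 0.8, 0.1]
width: 0.4
```

```bash
python3 look.py w9 "[(-26,-2),(-69,1)]"
```

```text
t 19.35 tray -138.3 -12.0 tip 226.5 F 0.72 -0.69 0.08
roller -22.9 -3.4 0.75
```

View pics/w9b.png

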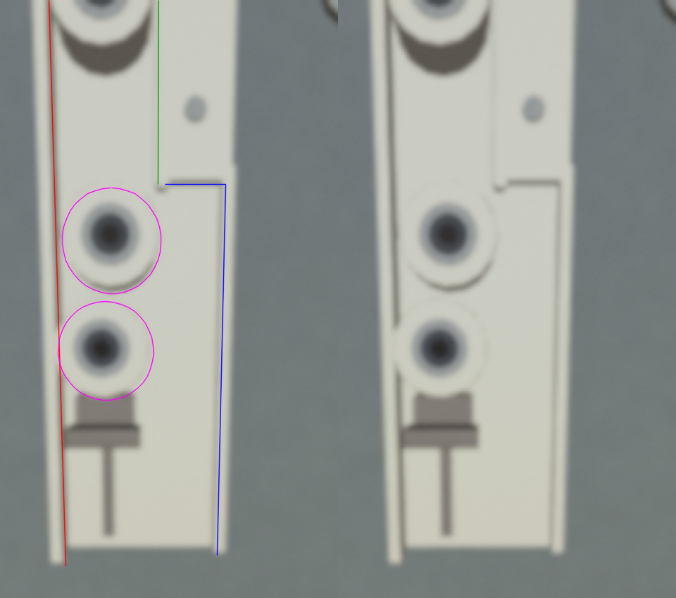

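apply_moves:
  commands:
    - [[-0.013, 0.004, -0.05, 0], [-0.013, 0.004, -0.1, 0], [-0.013, 0.004, -0.13, 0], [-0.013, 0.004, -0.16, 0], [-0.013, 0.004, -0.185, 0], [-0.013, 0.004, -0.202, 0], [-0.013, 0.004, -0.204, 0], [-0.013, 0.004, -0.204, 0]]

```text
t: 20.45
ee_pos: [600.3, -150.8, 201.9]
orientation: [1.081, 1.286, -1.081]
ft_force: [0.0, 0.7, -0.5]
width: -0.1
```

```bash
python3 -c "
from st import *
st()
d=viewer.get_image('scene'); overlay(d,'pics/s10.png',O,TH,(230,160,340,250),6,[(-24,-2),(-69,1)])"
```

```text
t 20.45 tray -129.9 0.4 tip 19.9 F 0.65 -0.14 -0.48
```

View pics/s10.png

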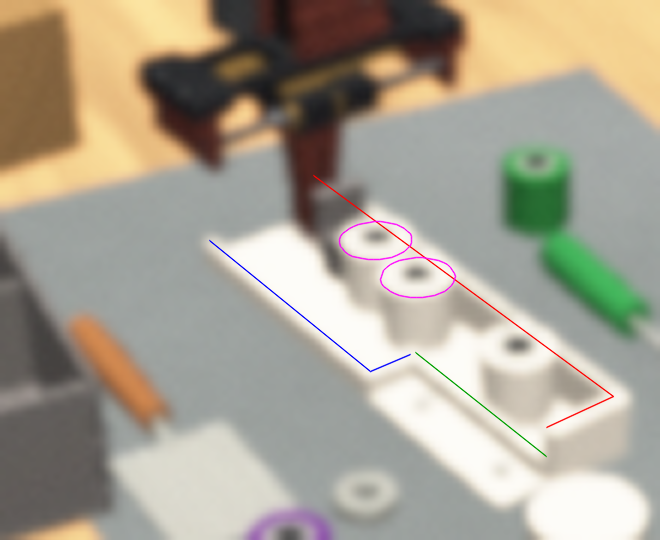

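apply_moves:
  commands:
    - [[-0.0003, 0.002, 0, 0], [-0.0007, 0.004, 0, 0], [-0.001, 0.006, 0, 0], [-0.0014, 0.008, 0, 0], [-0.0019, 0.011, 0, 0], [-0.0024, 0.014, 0, 0], [-0.0029, 0.017, 0, 0], [-0.0035, 0.02, 0, 0]]

```text
t: 21.5
ee_pos: [596.7, -131.1, 201.8]
orientation: [1.082, 1.285, -1.082]
ft_force: [-0.2, -3.8, 1.5]
width: 0.7
```

```bash
python3 -c "
from st import *
st()"
```

```text
t 21.5 tray -109.8 0.6 tip 19.8 F -3.7 0.8 1.54
```

Pushing, about 3.7 N as expected. Next 22 mm.

apply_moves:
  commands:
    - [[-0.0005, 0.003, 0, 0], [-0.001, 0.006, 0, 0], [-0.0016, 0.009, 0, 0], [-0.0021, 0.012, 0, 0], [-0.0026, 0.015, 0, 0], [-0.0031, 0.018, 0, 0], [-0.0035, 0.02, 0, 0], [-0.0039, 0.022, 0, 0]]

```text
t: 22.5
ee_pos: [592.8, -108.9, 201.7]
orientation: [1.082, 1.285, -1.081]
ft_force: [0.8, -4.2, 0.9]
width: 0.3
```

```bash
python3 -c "
from st import *
st()
d=viewer.get_image('scene'); overlay(d,'pics/s11.png',O,TH,(230,160,340,250),6,[(95,0)])"
```

```text
t 22.5 tray -87.3 0.5 tip 19.7 F -4.29 -0.02 0.89
```

View pics/s11.png

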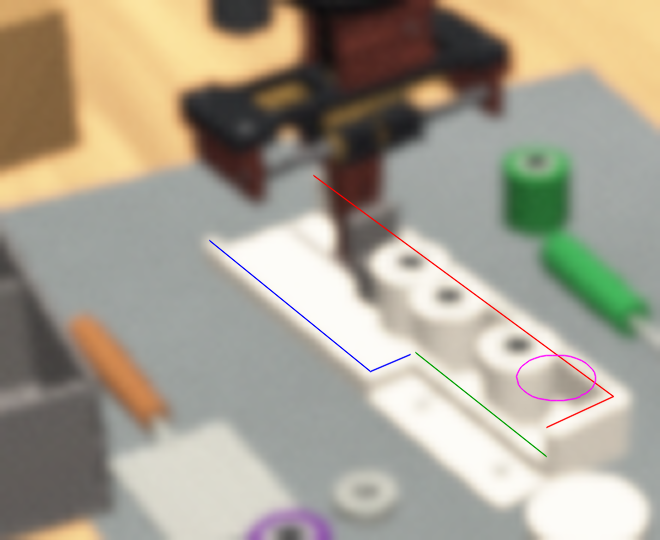

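apply_moves:
  commands:
    - [[-0.0005, 0.003, 0, 0], [-0.001, 0.006, 0, 0], [-0.0016, 0.009, 0, 0], [-0.0021, 0.012, 0, 0], [-0.0026, 0.015, 0, 0], [-0.0031, 0.018, 0, 0], [-0.0037, 0.021, 0, 0], [-0.0042, 0.024, 0, 0]]

```text
t: 23.55
ee_pos: [588.6, -84.9, 201.7]
orientation: [1.082, 1.285, -1.081]
ft_force: [2.2, -4.0, 0.6]
width: 0.6
```

```bash
python3 -c "
from st import *
st()
d=viewer.get_image('scene'); overlay(d,'pics/s12.png',O,TH,(230,160,340,250),6,[(95,0)])"
```

```text
t 23.55 tray -63.0 0.6 tip 19.7 F -4.29 -1.45 0.56
```

View pics/s12.png

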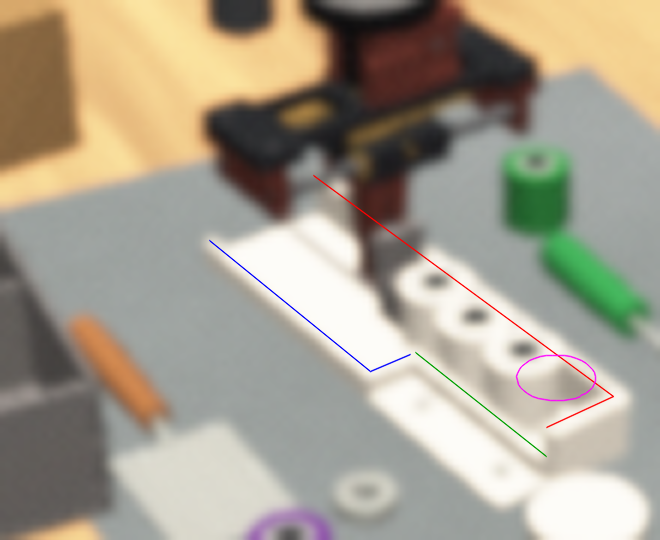

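apply_moves:
  commands:
    - [[-0.0005, 0.003, 0, 0], [-0.001, 0.006, 0, 0], [-0.0016, 0.009, 0, 0], [-0.0021, 0.012, 0, 0], [-0.0026, 0.015, 0, 0], [-0.0031, 0.018, 0, 0], [-0.0035, 0.02, 0, 0], [-0.0037, 0.021, 0, 0]]

```text
t: 24.6
ee_pos: [584.8, -63.9, 201.6]
orientation: [1.081, 1.286, -1.082]
ft_force: [2.0, -3.1, -0.2]
width: 0.4
```

```bash
python3 -c "
from st import *
st()"
```

```text
t 24.6 tray -41.6 0.7 tip 19.6 F -3.4 -1.41 -0.17
```

apply_moves:
  commands:
    - [[-0.0001, 0.0006, 0, 0], [-0.0002, 0.0012, 0, 0], [-0.0003, 0.0018, 0, 0], [-0.0004, 0.0024, 0, 0], [-0.0005, 0.003, 0, 0], [-0.0006, 0.0035, 0, 0], [-0.0007, 0.004, 0, 0]]

```text
t: 25.48
ee_pos: [584.1, -60.0, 201.7]
orientation: [1.082, 1.286, -1.082]
ft_force: [2.2, -3.5, -0.7]
width: 0.7
```

apply_moves:
  commands:
    - [[-0.0001, 0.0004, 0, 0], [-0.0001, 0.0008, 0, 0], [-0.0002, 0.0012, 0, 0], [-0.0003, 0.0015, 0, 0]]

```text
t: 25.98
ee_pos: [583.8, -58.6, 201.7]
orientation: [1.082, 1.286, -1.082]
ft_force: [2.8, -3.5, -0.4]
width: 0.2
```

```bash
python3 -c "
from st import *
st()
d=viewer.get_image('scene'); overlay(d,'pics/s13.png',O,TH,(230,160,340,250),6,[(95,0)])"
```

```text
t 25.98 tray -36.2 0.7 tip 19.7 F -3.9 -2.16 -0.41
```

View pics/s13_raw.png

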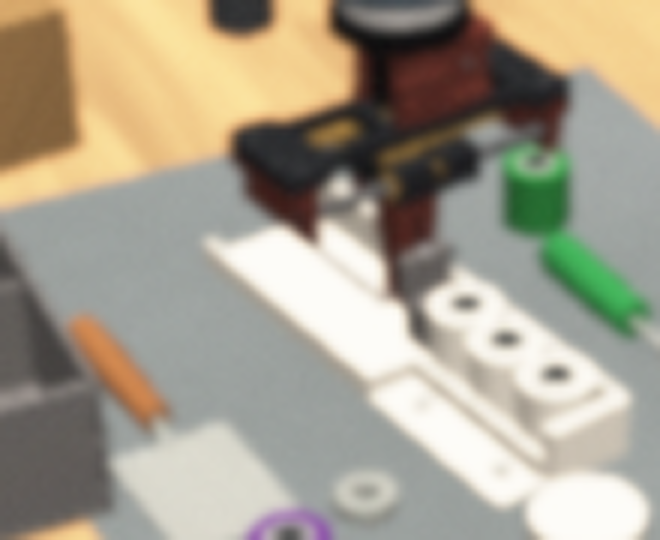

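Nearly home (roller tops at about (465,303), (507,340), (557,374) of the crop). Small steps until the force rises.

apply_moves:
  commands:
    - [[-0.0001, 0.0004, 0, 0], [-0.0001, 0.0008, 0, 0], [-0.0002, 0.0012, 0, 0], [-0.0003, 0.0015, 0, 0]]

```text
t: 26.52
ee_pos: [583.6, -57.5, 201.7]
orientation: [1.081, 1.285, -1.082]
ft_force: [2.8, -8.6, -0.9]
width: 0.9
```

apply_moves:
  commands:
    - [[-0.0001, 0.0004, 0, 0], [-0.0001, 0.0008, 0, 0], [-0.0001, 0.0008, 0, 0]]

```text
t: 26.9
ee_pos: [583.6, -57.3, 201.7]
orientation: [1.08, 1.284, -1.082]
ft_force: [1.4, -10.5, -1.0]
width: 0.4
```

apply_moves:
  commands:
    - [[0, 0.0003, 0, 0], [-0.0001, 0.0005, 0, 0], [-0.0001, 0.0005, 0, 0]]

```text
t: 27.28
ee_pos: [583.5, -57.1, 201.7]
orientation: [1.08, 1.284, -1.082]
ft_force: [2.1, -13.9, -1.4]
width: 0.2
```

```bash
python3 -c "
from st import *
st()"
```

```text
t 27.27 tray -34.7 0.8 tip 19.7 F -14.07 0.32 -1.44
```

apply_moves:
  commands:
    - [[0, -0.0003, 0, 0], [0, -0.0003, 0, 0], [0, -0.0003, 0, 0], [0, -0.0003, 0, 0]]

```text
t: 27.78
ee_pos: [583.5, -57.2, 201.7]
orientation: [1.081, 1.284, -1.082]
ft_force: [2.5, -11.8, -1.8]
width: 0.3
```

apply_moves:
  commands:
    - [[0, 0, 0, 0], [0, 0, 0, 0], [0, 0, 0, 0], [0, 0, 0, 0], [0, 0, 0, 0], [0, 0, 0, 0]]

```text
t: 28.52
ee_pos: [583.5, -57.2, 201.7]
orientation: [1.08, 1.284, -1.082]
ft_force: [2.6, -12.0, -1.3]
width: 0.4
```

Steady 12 N. Let go: straight back, then up to a viewing pose.

apply_moves:
  commands:
    - [[0.0004, -0.002, 0, 0], [0.001, -0.006, 0, 0], [0.003, -0.015, 0, 0], [0.004, -0.025, 0, 0], [0.006, -0.035, 0.05, 0], [0.007, -0.04, 0.1, 0], [0.008, -0.045, 0.15, 0], [0.008, -0.05, 0.2, 0]]

```text
t: 29.52
ee_pos: [591.1, -106.8, 403.4]
orientation: [1.082, 1.286, -1.082]
ft_force: [1.3, 0.5, 0.5]
width: 0.4
```

apply_moves:
  commands:
    - [[0.0, 0, 0, 0], [0, 0, 0, 0], [0, 0, 0, 0]]

```text
t: 29.9
ee_pos: [590.8, -106.1, 399.9]
orientation: [1.081, 1.289, -1.083]
ft_force: [0.1, 0.2, -0.5]
width: 0.7
```

```bash
python3 look.py w14 "[(95,0),(55,0),(15,0)]"; python3 -c "
from st import *
d=viewer.get_image('scene'); overlay(d,'pics/s14.png',O,TH,(220,160,350,250),6,[(95,0),(55,0),(15,0)])"
```

```text
t 29.9 tray -84.2 2.1 tip 217.9 F 0.14 -0.15 -0.51
roller 56.0 0.4 0.65
```

View pics/w14b.png

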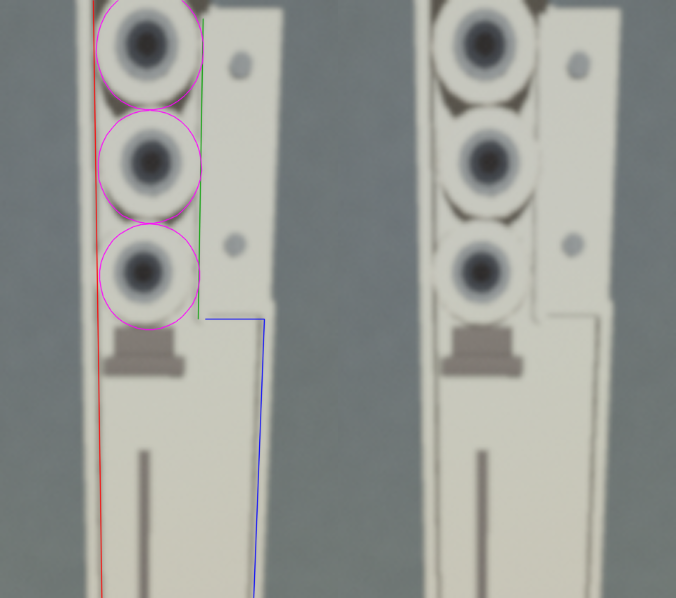

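View pics/s14.png

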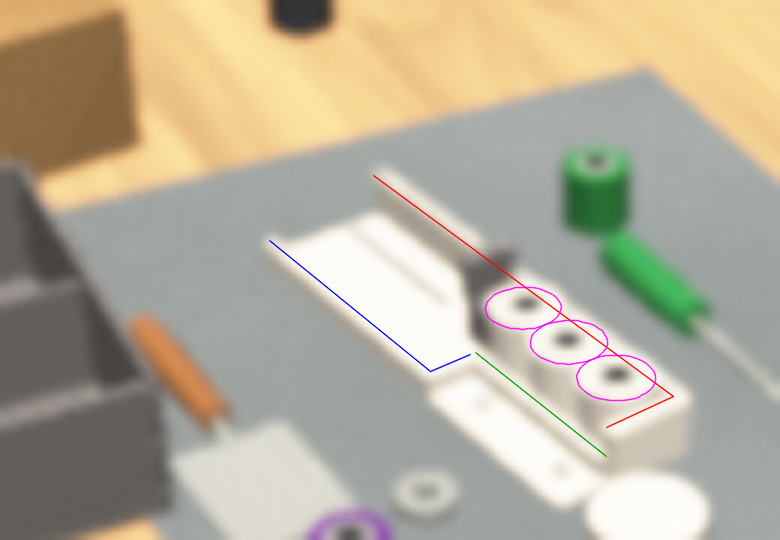

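The three rollers stand in one tight row: tops at (147,45), (150,162) and (144,272) of the wrist crop, within about 2 mm of the model circles. The pusher is against the last one and the arm is clear, so I'm handing in.

```bash
python3 -c "
from st import *
st(); print(workorder.close_job())"
```

```text
t 30.05 tray -84.2 1.7 tip 218.3 F 0.25 -0.19 0.36
the job is handed in; nothing more can be done
None
```

The three rollers now stand in one tight row in the lane against the end stop, and the job was handed in at about 30 s.

- **Clearing the jam:** I used closed fingertips throughout. I nudged the blocking roller straight back about 21 mm; the wrist force read about 8 N. I then pushed it forward and left into line. A second small nudge was needed because it first stopped near the edge of the allowed band; it ended at roughly tray (-24, -3).
- **Feeding and pressing:** I pushed the grey pusher forward at about 4 N until the row closed up. The press at the end stop read about 14 N for one reading, so I eased it back and held about 12 N for roughly a second. Then I backed off and lifted clear.
- **Last checks:** In the wrist and scene pictures the roller centres are within about 2 mm of tray x 95, 55 and 15. The pusher sits against the last roller, the wrist force was near zero, and nothing else on the bench appeared to have moved.
- **Disagreement:** The tray position from the networks was about 1–2 mm off the camera overlay, within the stated calibration. I partly corrected for this, and about 1 mm of offset to the left remained. The roller detector also reported only one of the three rollers in the final picture, at about (56, 0), so the other two were confirmed by eye against the overlay.

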